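# Hold a shaft collar on the flat for the set-screw driver

### The arm

A 7-joint arm with a two-finger parallel gripper is mounted at the origin on a cart in front of the work surface, level with it; the furniture and walls round the work are solid. World frame = base frame: x ahead of the robot, y to its left, z up, the work surface at z = 0. Lengths are in m, angles in rad, forces in N, time in s.
With the tool pointing down it reaches from about 0.425 to 0.875 m from the base axis. Payload 8.4 kg.
Tool frame: the origin (TCP) lies on the centre line of the jaws, within the pads' length; the fingertips stand 17 mm ahead of it and the grasp point (between the pads) lies 2 mm behind it; z points along the fingers, y is the line along which they close (so a half turn about z gives the same grasp; the last joint's range is limited). The gripper opens to 85 mm and grips with 20 to 120 N. Pads are 22 mm wide; open, the fingers measure 114 mm over their backs; the gripper's body (76 mm by 85 mm) begins 54 mm behind the grasp point. The pads swing forward as they close: fully open they stand 13 mm farther back than shut.
Start: joints at [-1.219, 0.333, 0.04, 1.465, -0.013, 1.343, -0.059], TCP at [0.283, 0.585, 0.248] pointing down, gripper open.
Joint ranges: [-2.58, 2.58], [-0.38, 2.09], [-1.3, 1.39], [0.25, 2.4], [-1.5, 4.64], [0.08, 2.09], [-2.65, 2.65]. Speed limits (rad/s): [2.22, 2.22, 2.79, 2.79, 3.14, 3.14, 3.14].

### API

Orientations are given as a unit quaternion [x, y, z, w].
In Python, from rig import state, grab_frame, sign_off gives the robot as it stands.
- The arm moves only by the shell command python3 -m jog 'ROWS' [OPENING]. ROWS is JSON, a list of rows, each a list of 2 entries, a list of its own where there are three numbers: the shift along the tool's x, y, z in m, then the turn, a rotation vector about the tool's x, y, z in degrees. A call has 1 to 20 rows; each row shifts and turns the commanded pose from where the row before left it, along the tool's axes as they then stand; what a row does not reach is not made up. A row lasts 1/8 s, in which the tool goes at most 62.5 mm and 10.7 degrees, less where a joint would pass 70% of its speed; a pose out of reach is approached as far as the arm can. A call is refused whole if a number of a shift passes 0.0625 or a number of a turn 10.7, either way. A call with a gripper value outside its range is refused whole. OPENING is the finger opening in m, from 0 to 0.0854, set as the call begins (- or left out, the last holds). The fingers move at their own pace and stop on an object; the grip force is fixed at half the most. Time passes only in rows, so rows that do not move let the fingers close. It gives the time, the measured TCP pose, the force, the opening and the grip force at its end, in the units of the state.
- state(): the state, without advancing time (a new reading comes with each control period).
- grab_frame(name): name is "side" or "top" or "wrist"; returns a dict with "color" (384x512x3 uint8, red, green, blue), "range_z" (384x512 float32, m along the optical axis (not along the pixel's ray), 0 where there is no reading), "intrinsics" (3x3 intrinsics, pixels), "R" (3x3) and "t" (3): a world point X has camera coordinates R X + t. Camera axes: x right, y down, z forward; pixel columns grow to the right and rows downward; lengths in m; the calibration is good to about 2 mm. A picture is of the moment at which its call begins.
- sign_off(): hands the job in; it is judged then, once.
The state is a dict: "clock": time; "q": joint angles; "dq": joint speeds; "joint_efforts": joint torques, N m; "position": TCP position; "tcp_rot": TCP orientation; "force": force on the tool from outside, world axes, zero at the start; "moment": the same for the moment, N m; "gripper_width": finger opening in m; "finger_force": force on a finger pad.
Only numpy, scipy, OpenCV 4.12 (cv2) and the standard library are available. Lean on these libraries where they do the work, as an engineer would, in place of code of your own. Each camera call takes 0.05 s, during which the arm holds its last target. There are 200 camera calls.

### The job

Take the upright shaft by its bare end, turn it until its flat faces the screwdriver bit of the station squarely, and feel that it does: one finger flat on the flat, the other behind the shaft. Then put the collar over the shaft with its set screw square on the flat and so facing the bit, push it fully home against the spring, and stay there: the job finishes with the robot still holding the collar down for the driver to tighten it. Leave the loose bush, block and jar where they are.

Things in the scene. Friction and masses are not known exactly. Their poses are not given: they have to be found in the camera images.
- station: Fixed assembly station, origin on the bench exactly under the shaft axis, +x points from the shaft towards the screwdriver, z up. Aluminium base plate 334 x 100 x 12 mm (x from -62 to +272 mm, y +-50 mm). Round grey bearing housing under the shaft, 82 mm wide at the foot, 60 mm across higher up, 50 mm high.
- bit (a point): Tip of the station's screwdriver bit, 76 mm from the shaft axis along the station's +x, 73 mm above the bench, pointing at the shaft. Behind it the electric screwdriver lies along x on a slide: body up to 37 mm thick (x 126 to 246 mm), clamp block top 99 mm above the bench. It does not move.
- shaft: Upright steel shaft, origin on its axis at the shoulder, 60 mm above the bench; turns about z against 0.05 N m of friction and stays where left. Above the shoulder a D-section end 48 mm high (top at 108 mm): 16 mm diameter with one flat, 13 mm thick across it, top 3 mm tapered. +x points straight out of the flat. It starts 0.5 to 1.5 rad counterclockwise, from above, of the station's +x.
- flat (a point): On the surface of the shaft's flat: 5 mm from the axis, 34 mm above the shoulder (94 mm above the bench); the flat is 12 mm wide. Axes as shaft. A parallel grip squarely across the flat closes to 12 to 13 mm; one that misses the flat by 30 degrees or more closes to 14 to 16 mm.
- spring (a joint): Spring with a 31 mm washer round the foot of the D-section, in m: 0 = free (washer top 68 mm above the bench), 0.006 = fully pressed (washer top 62 mm above the bench). About 4 N starts it and 9 N presses it fully; let go, it lifts the collar again.
- collar: Loose dark steel ring (collar) lying flat on the bench: 40 mm outside, 22 mm high, bore 17.8 mm, 0.11 to 0.21 kg. Origin in the middle of its underside, z up. Its one set screw, 8 mm thick, runs in along +x at 11 mm height; its tip, in the bore 5.6 mm from the axis, jams on the round of the shaft and passes over the flat, with play to 30 degrees. Fully home the underside is 62 mm above the bench.
- screw (a point): Outer end of the collar's set screw, 24 mm from the collar's axis along its +x (4 mm proud of the ring), 11 mm above its underside. Axes as collar.
- bush: Bystander: flanged turned bush, 34 mm diameter, 28 mm high, no screw; it and the collar swap places between starts. Origin in the middle of its underside.
- block: Bystander: bored aluminium block 30 x 40 x 22 mm, origin in the middle of its underside.
- jar: Bystander: white screw-top jar, 59 mm diameter, 78 mm high, origin in the middle of its underside.
There are look-alikes about, which are no part of the job. Leave any orange look-alike of the collar alone.

How it is judged:
By the outcome, as a careful person would: the job done as asked, in the order asked, and still so for the second after the job is handed in, while the arm keeps its last pose, push and grip.
It also fails if it takes over 48 s, if anything falls off the work surface, if the arm or the gripper's body presses on something with over 40 N, if the wrist force passes 120 N, or if a joint passes its speed limit or range.

## Working session

There is one attempt and no reset: what is moved stays moved. The work goes in short steps, Python scripts to look and compute and a shell command to move; the robot and the scene stay as the last step left them, time stands still between calls to the robot, and variables do not carry over. Pictures are saved under pics/ and viewed, at most 10 in all, crops included, and the job is handed in when it is done.

```bash
ls; mkdir -p pics; python3 - <<'E'
from rig import state, grab_frame
import cv2, numpy as np, pickle
s=state(); print(s)
fs={n:grab_frame(n) for n in("side","top")}
pickle.dump(fs,open('f0.pkl','wb'))
im=[f["color"][:,:,::-1] for f in fs.values()]
cv2.imwrite('pics/top0.png',cv2.resize(im[1],(800,600)))
cv2.imwrite('pics/side0.png',cv2.resize(im[0],(800,600)))
for f in fs.values(): print(f["intrinsics"],f["R"],f["t"])
E
```

```text
pics
{'clock': 0.0, 'q': array([-1.21921811,  0.33389951,  0.03985892,  1.46630259, -0.01341137,
        1.34330977, -0.05847495]), 'dq': array([-0.00134043, -0.0008011 , -0.00240915,  0.00019734, -0.00059898,
       -0.00048712,  0.00053782]), 'joint_efforts': array([-1.75488472e-04, -6.58552837e+01,  1.36564270e+00, -4.05573964e+01,
        1.69653335e-02,  1.27806159e-02,  2.35514754e-06]), 'position': array([0.28300188, 0.58466129, 0.24741308]), 'tcp_rot': array([ 2.23476355e-01,  9.74709000e-01, -8.15123231e-04, -1.37802423e-04]), 'force': array([ 0.25152531,  0.54547539, -0.3011361 ]), 'moment': array([ 0.01603427, -0.0281231 ,  0.01422215]), 'finger_force': 0.0, 'gripper_width': 0.08538094473564532}
[[440.37577153   0.         257.69167744]
 [  0.         440.37577153 190.89349686]
 [  0.           0.           1.        ]] [[ 0.96422321 -0.26454088 -0.01707981]
 [-0.18263763 -0.61623253 -0.76609462]
 [ 0.19213821  0.74180563 -0.64250083]] [-0.57074169  0.13632457  0.91022792]
[[369.25789192   0.         256.51679935]
 [  0.         369.25789192 194.59630994]
 [  0.           0.           1.        ]] [[-0.02503839 -0.9996845   0.00199439]
 [-0.9955632   0.02475405 -0.09078083]
 [ 0.09070282 -0.00425854 -0.9958689 ]] [-0.02823938  0.57318858  0.9170612 ]
```

View pics/top0.png

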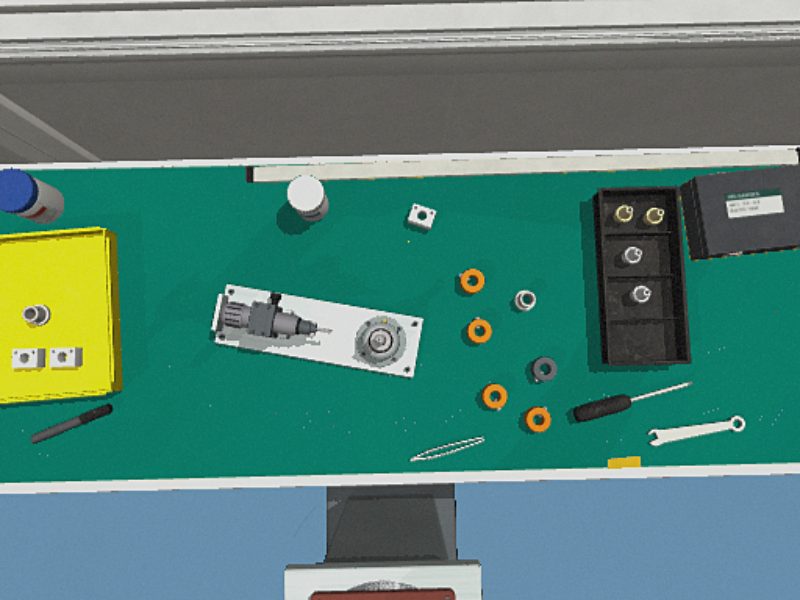

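View pics/side0.png

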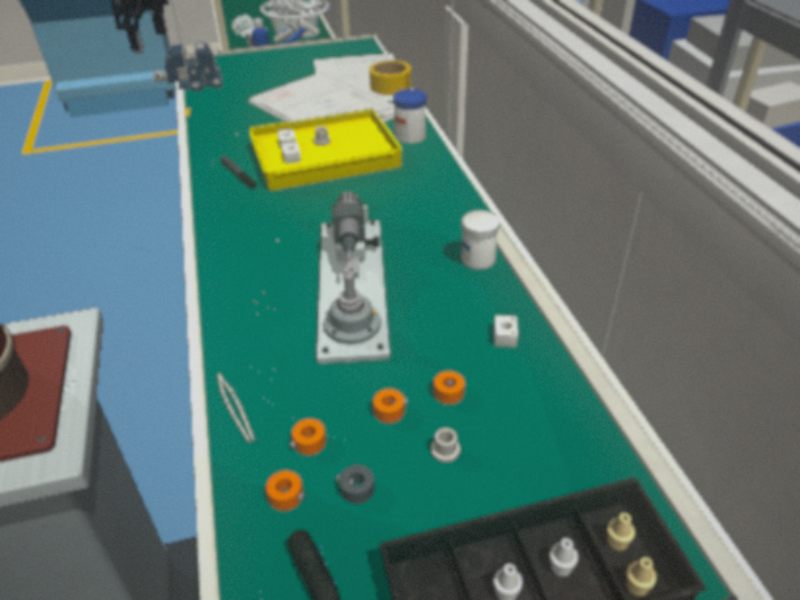

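Top picture (800x600) candidates: the dark grey ring at (544,369) is the collar. Look-alikes are the orange rings at (472,281), (480,331), (495,397) and (538,419), and the light bush at (525,300). The shaft is at (380,341) and the bit tip near (330,329). The description picks the dark ring. Next I measure it and take a close crop.

```bash
cat > h.py <<'E'
import numpy as np, cv2, pickle
from rig import state, grab_frame
from scipy.spatial.transform import Rotation as Ro
def ray(f,u,v,z):
    K,R,t=f["intrinsics"],f["R"],f["t"]
    c=-R.T@t; d=R.T@np.linalg.solve(K,[u,v,1.]); return c+d*(z-c[2])/d[2]
def proj(f,X):
    p=f["intrinsics"]@(f["R"]@np.asarray(X,float)+f["t"]); return p[:2]/p[2]
def cloud(f):
    K,R,t=f["intrinsics"],f["R"],f["t"]; z=f["range_z"]
    v,u=np.indices(z.shape)
    P=np.stack([(u-K[0,2])/K[0,0]*z,(v-K[1,2])/K[1,1]*z,z],-1)
    return (P-t)@R
def tool():
    s=state(); return s["position"],Ro.from_quat(s["tcp_rot"])
E
python3 - <<'E'
from h import *
fs=pickle.load(open('f0.pkl','rb')); f=fs['top']; k=512/800
for n,(u,v),z in [('shaft',(380,341),.108),('bit',(330,329),.073),('collar',(544,369),.022),('bush',(525,300),.028),('jar',(306,193),.078),('block',(421,215),.022)]:
    print(n,ray(f,u*k,v*k,z).round(4))
# base plate fit
P=cloud(f); c=f['color'].astype(int)
m=((abs(P[...,2]-.012)<.006)&(c.min(-1)>150)&(P[...,1]>-.1)&(P[...,1]<.4)&(P[...,0]<.75)).astype(np.uint8)
n,l,st,_=cv2.connectedComponentsWithStats(m); i=1+st[1:,4].argmax()
v,u=np.nonzero(l==i); pts=np.array([ray(f,a,b,.012)[:2] for a,b in zip(u,v)],np.float32)
r=cv2.minAreaRect(pts); print(r, cv2.boxPoints(r).round(3).tolist())
h=cv2.cvtColor(f['color'],cv2.COLOR_RGB2HSV)
cx,cy=int(544*k),int(369*k); sub=f['color'][cy-14:cy+15,cx-14:cx+15]
g1=cv2.resize(sub,(400,400),interpolation=cv2.INTER_CUBIC)
cx,cy=int(380*k),int(341*k); sub=f['color'][cy-20:cy+21,cx-40:cx+1+10]
g2=cv2.resize(sub,(400,400*41//51),interpolation=cv2.INTER_CUBIC); g2=cv2.copyMakeBorder(g2,0,400-g2.shape[0],0,0,0)
cv2.imwrite('pics/c0.png',np.hstack([g1,g2])[:,:,::-1])
d=((h[...,1]<90)&(h[...,2]<110)&(h[...,2]>30)).astype(np.uint8); w=np.zeros_like(d); cx,cy=348,236; w[cy-14:cy+15,cx-14:cx+15]=1
n,l,st,ce=cv2.connectedComponentsWithStats(d*w); i=1+st[1:,4].argmax(); print(st[i],ce[i],ray(f,*ce[i],.022), ray(f,*ce[i],.015))
E
```

```text
shaft [ 0.5106 -0.0099  0.108 ]
bit [0.532  0.0681 0.073 ]
collar [ 0.4609 -0.2726  0.022 ]
bush [ 0.5737 -0.2454  0.028 ]
jar [0.7465 0.1022 0.078 ]
block [ 0.7207 -0.0799  0.022 ]
((0.5302162170410156, 0.07323391735553741), (0.2882789373397827, 0.0983964279294014), 78.54027557373047) [[0.453000009059906, -0.057999998331069946], [0.550000011920929, -0.07800000160932541], [0.6069999933242798, 0.20499999821186066], [0.5109999775886536, 0.2240000069141388]]
[340 230  11  15  54] [343.53703704 237.83333333] [ 0.45696734 -0.26070269  0.022     ] [ 0.45674628 -0.26235139  0.015     ]
```

View pics/c0.png

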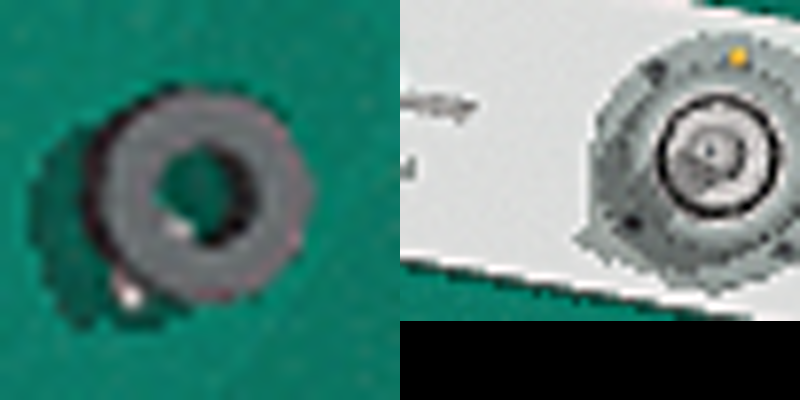

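The crop shows the dark ring with a bright set screw pointing lower left: outer end at (130,295), tip in the bore at (178,228), ring centre (205,195). That gives a screw yaw of about 143°. The shaft is at crop (715,150). Next I get the wrist camera offset and move above the shaft.

```bash
python3 - <<'E'
from h import *
f=grab_frame("wrist"); p,R=tool()
c=-f["R"].T@f["t"]; print("cam in tool",R.inv().apply(c-p)); print((f["R"]@R.as_matrix()).round(3)); print(f["intrinsics"])
E
python3 -m jog '[[[-0.0387,-0.0363,0],[0,0,0]],[[-0.0387,-0.0363,0],[0,0,0]],[[-0.0387,-0.0363,0],[0,0,0]],[[-0.0387,-0.0363,0],[0,0,0]],[[-0.0387,-0.0363,0],[0,0,0]],[[-0.0387,-0.0363,0],[0,0,0]],[[-0.0387,-0.0363,0],[0,0,0]],[[-0.0387,-0.0363,0],[0,0,0]],[[-0.0387,-0.0363,0],[0,0,0]],[[-0.0387,-0.0363,0],[0,0,0]],[[-0.0387,-0.0363,0],[0,0,0]],[[-0.0387,-0.0363,0],[0,0,0]],[[0,0,0],[0,0,0]]]' -
```

```text
cam in tool [ 0.08095215 -0.00093308 -0.12513014]
[[-0.     1.    -0.001]
 [-0.949 -0.    -0.316]
 [-0.316  0.001  0.949]]
[[299.20219275   0.         257.78691384]
 [  0.         299.20219275 192.5015549 ]
 [  0.           0.           1.        ]]
clock: 1.78
position: [0.5119, -0.014, 0.2484]
tcp_rot: [0.227, 0.974, -0.001, 0.0]
force: [1.0, -0.7, 0.2]
gripper_width: 0.0854
finger_force: 0.0
```

```bash
python3 - <<'E'
from h import *
f=grab_frame("wrist"); pickle.dump(f,open('w1.pkl','wb'))
for X in [(.511,-.010,.108),(.53,.066,.073)]: print(proj(f,X))
cv2.imwrite('pics/w1.png',cv2.resize(f['color'],(800,600),interpolation=cv2.INTER_CUBIC)[:,:,::-1])
E
```

```text
[262.09533236 182.0252137 ]
[336.89614672 156.68983817]
```

View pics/w1.png

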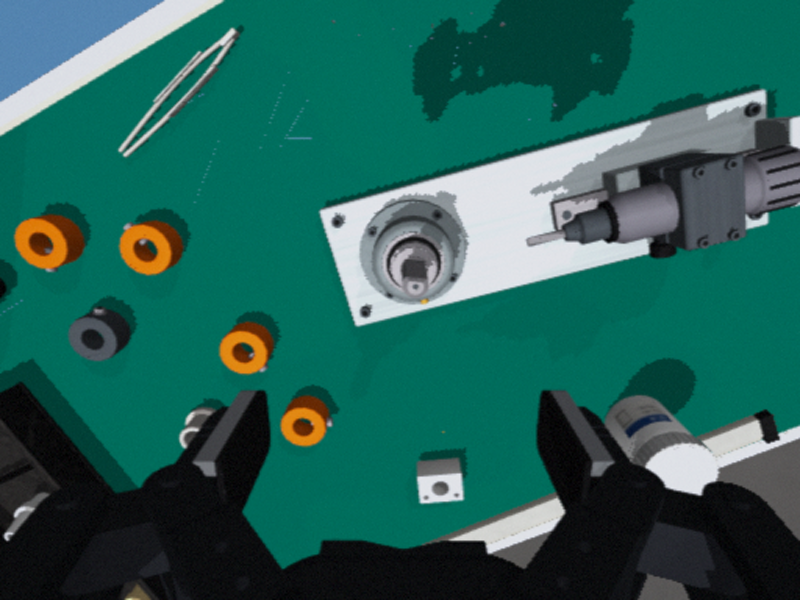

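The wrist picture shows the shaft top at (415,285) with its dark flat below the rim, facing roughly the camera. The bit tip is at (530,240), and the plate corners are at (321,211), (357,326) and (766,90). I compute the station pose and zoom in on the shaft.

```bash
python3 - <<'E'
from h import *
f=pickle.load(open('w1.pkl','rb')); k=.64
g=lambda u,v,z: ray(f,u*k,v*k,z)
a,b,c=[g(*p,.012) for p in((321,211),(357,326),(766,90))]
print(a,b,c,np.linalg.norm(a-b),np.linalg.norm(a-c))
yw=np.degrees(np.arctan2(*(c-a)[1::-1])); print("yaw long",yw,"short",np.degrees(np.arctan2(*(b-a)[1::-1])))
ex=np.array([np.cos(np.radians(yw)),np.sin(np.radians(yw)),0]); print("origin from corners",(a+b)/2+.062*ex)
s=g(415,285,.108); t=g(530,241,.073); print("shaft",s,"bit",t,np.linalg.norm((t-s)[:2]),np.degrees(np.arctan2(*(t-s)[1::-1])))
cv2.imwrite('pics/w1c.png',cv2.resize(f['color'][145:200,235:300],(780,660),interpolation=cv2.INTER_CUBIC)[:600,:,::-1])
E
```

```text
[ 0.45438173 -0.05642838  0.012     ] [ 0.55013715 -0.07613311  0.012     ] [0.51964988 0.26821221 0.012     ] 0.09776183614157063 0.3311365982120819
yaw long 78.63237497532813 short -11.628110284774241
origin from corners [ 0.51447985 -0.00549702  0.012     ]
shaft [ 0.51275824 -0.00724929  0.108     ] bit [0.52867826 0.06902447 0.073     ] 0.07791747742764966 78.21036508986079
```

View pics/w1c.png

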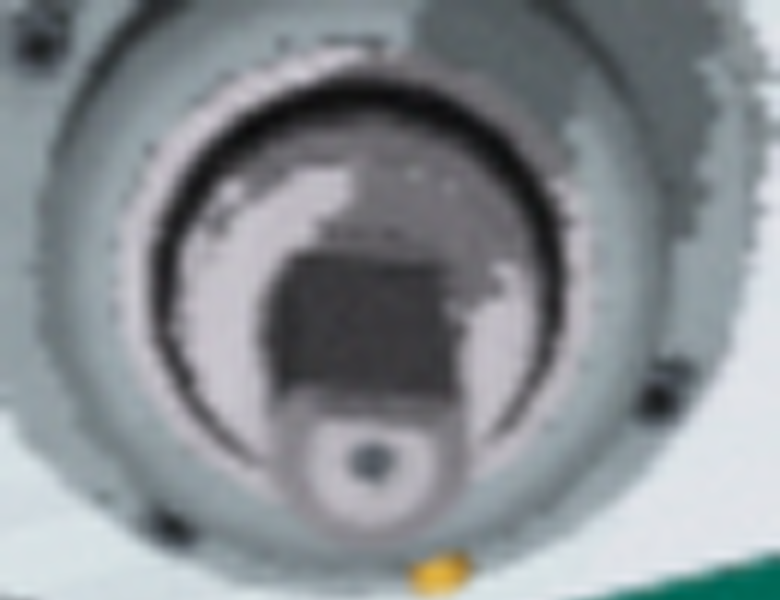

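The crop shows the flat facing the camera almost squarely: foot edge (280,250)-(450,255), upper edge (275,390)-(455,395), centre hole (372,460).

```bash
python3 - <<'E'
from h import *
f=pickle.load(open('w1.pkl','rb'))
g=lambda u,v,z: ray(f,235+u/12,145+v/12,z)
for p,q,z in(((280,250),(450,255),.068),((275,390),(455,395),.105)):
    a,b=g(*p,z),g(*q,z); d=b-a; print(a,b,np.linalg.norm(d),"normal yaw",np.degrees(np.arctan2(d[0],-d[1]))%360, "dist")
print(g(372,460,.108)); p,R=tool(); print(p,R.as_matrix().round(3))
E
```

```text
[ 0.50426106 -0.01049132  0.068     ] [0.51121144 0.00260457 0.068     ] 0.01482599299011093 normal yaw 152.04379536027864 dist
[ 0.5061497  -0.01191831  0.105     ] [5.12684129e-01 4.32991846e-04 1.05000000e-01] 0.013973310733609742 normal yaw 152.1190391991401 dist
[ 0.51373373 -0.00730864  0.108     ]
[ 0.51151693 -0.01133819  0.24816662] [[-0.898  0.439 -0.   ]
 [ 0.439  0.898 -0.   ]
 [ 0.    -0.001 -1.   ]]
```

```bash
python3 -m jog '[[[0,0,0],[0,0,10.2]],[[0,0,0],[0,0,10.2]],[[0,0,0],[0,0,10.2]],[[0,0,0],[0,0,10.2]],[[0,0,0],[0,0,10.2]],[[0,0,0],[0,0,10.2]],[[0,0,0],[0,0,10.2]],[[0,0,0],[0,0,10.2]],[[0,0,0],[0,0,10.2]],[[0,0,0],[0,0,0]]]' -
cat >> h.py <<'E'
def go(X,yaw=None):
    p,R=tool(); print("p",p.round(4),"shift",R.inv().apply(np.array(X)-p).round(4)); y=R.as_matrix()[:,1]
    a=np.degrees(np.arctan2(y[1],y[0])); print("yyaw",a.round(2),"tilt",R.as_matrix()[:,2].round(4))
    if yaw is not None: print("tool z turn",-((yaw-a+90)%180-90))
    s=state(); print("q",s['q'].round(2),"F",s['force'].round(1),"M",s['moment'].round(2),"w",s['gripper_width'],s['clock'])
E
python3 -c "
from h import *
go((.5135,-.007,.094),152)"
```

```text
clock: 3.08
position: [0.5111, -0.0081, 0.2482]
tcp_rot: [0.855, 0.519, -0.0, -0.0]
force: [-0.0, -0.3, -0.7]
gripper_width: 0.0856
finger_force: 0.0
p [ 0.5111 -0.0081  0.2482] shift [0.0021 0.0017 0.1542]
yyaw -27.46 tilt [-4.e-04  3.e-04 -1.e+00]
tool z turn 0.5433938692673905
q [-0.64  0.04  0.59  1.82 -0.02  1.29 -0.52] F [-0.  -0.3 -0.7] M [ 0.01  0.01 -0.  ] w 0.08555842745204899 3.075
```

```bash
python3 -m jog '[[[0.002,0.0017,0.03],[0,0,0.5]],[[0,0,0.035],[0,0,0]],[[0,0,0.035],[0,0,0]],[[0,0,0.03],[0,0,0]],[[0,0,0.024],[0,0,0]],[[0,0,0],[0,0,0]],[[0,0,0],[0,0,0]]]' -
python3 -m jog '[[[0,0,0],[0,0,0]],[[0,0,0],[0,0,0]],[[0,0,0],[0,0,0]],[[0,0,0],[0,0,0]],[[0,0,0],[0,0,0]],[[0,0,0],[0,0,0]],[[0,0,0],[0,0,0]],[[0,0,0],[0,0,0]]]' 0
python3 -c "
from h import *
go((.5135,-.007,.094),78.5)"
```

```text
clock: 3.95
position: [0.5143, -0.0081, 0.0952]
tcp_rot: [0.857, 0.515, 0.0, 0.0]
force: [0.6, 1.0, 0.7]
gripper_width: 0.0857
finger_force: 0.0
clock: 4.95
position: [0.5142, -0.0085, 0.0946]
tcp_rot: [0.858, 0.514, 0.0, 0.0]
force: [0.5, -1.3, 5.7]
gripper_width: 0.0115
finger_force: 58.8
p [ 0.5142 -0.0085  0.0946] shift [ 0.001  -0.0013  0.0006]
yyaw -28.13 tilt [ 7.e-04 -0.e+00 -1.e+00]
tool z turn 73.36719848565843
q [-0.6   0.22  0.59  1.99 -0.15  0.97 -0.43] F [ 0.5 -1.3  5.7] M [-0.2  -0.08 -0.01] w 0.011536079880994261 4.95
```

```bash
python3 -m jog '[[[-0.0003,0,0],[0,0,7]],[[-0.0003,0,0],[0,0,9]],[[-0.0003,0,0],[0,0,10]],[[-0.0003,0,0],[0,0,10]],[[-0.0003,0,0],[0,0,10]],[[-0.0003,0,0],[0,0,10]],[[-0.0003,0,0],[0,0,10]],[[-0.0002,0,0],[0,0,7.4]],[[0,0,0],[0,0,0]],[[0,0,0],[0,0,0]],[[0,0,0],[0,0,0]]]' -
python3 -c "
from h import *
go((.5129,-.0085,.094),78.5)"
```

```text
clock: 6.32
position: [0.5122, -0.0081, 0.0946]
tcp_rot: [0.995, -0.1, -0.0, -0.001]
force: [-1.8, 3.8, 7.2]
gripper_width: 0.0117
finger_force: 60.2
p [ 0.5122 -0.0081  0.0946] shift [0.0008 0.0003 0.0006]
yyaw -101.47 tilt [ 1.0e-04  1.7e-03 -1.0e+00]
tool z turn 0.031622117014876494
q [-0.77  0.25  0.79  2.   -0.21  0.97 -1.64] F [-1.8  3.8  7.2] M [ 0.84  0.26 -0.06] w 0.011681673125881137 6.325
```

```bash
python3 -m jog '[[[0,0,0],[0,0,0]],[[0,0,0],[0,0,0]],[[0,0,0],[0,0,0]]]' 0.03
python3 -m jog '[[[0,0,0],[0,0,0]],[[0,0,0],[0,0,0]],[[0,0,0],[0,0,0]],[[0,0,0],[0,0,0]],[[0,0,0],[0,0,0]],[[0,0,0],[0,0,0]]]' 0
python3 -c "
from h import *
go((.5129,-.0085,.094),78.5)"
python3 -m jog '[[[0,0,0],[0,0,0]],[[0,0,0],[0,0,0]],[[0,0,0],[0,0,0]],[[0,0,0],[0,0,0]],[[0,0,0],[0,0,0]]]' 0.06
python3 -m jog '[[[0,0,-0.03],[0,0,0]],[[0,0,-0.05],[0,0,0]],[[0,0,-0.05],[0,0,0]],[[0,0,-0.03],[0,0,0]],[[0,0,0],[0,0,0]],[[0,0,0],[0,0,0]]]' -
python3 - <<'E'
from h import *
f=grab_frame("wrist"); pickle.dump(f,open('w2.pkl','wb'))
go((.461,-.270,.25),53)
cv2.imwrite('pics/w2.png',cv2.resize(f['color'],(800,600),interpolation=cv2.INTER_CUBIC)[:,:,::-1])
E
```

```text
clock: 6.7
position: [0.5117, -0.0097, 0.0941]
tcp_rot: [0.995, -0.101, -0.0, 0.0]
force: [0.4, -0.3, 0.5]
gripper_width: 0.0301
finger_force: 0.0
clock: 7.45
position: [0.5121, -0.0082, 0.0945]
tcp_rot: [0.995, -0.1, -0.0, -0.001]
force: [0.1, 4.8, 3.3]
gripper_width: 0.0115
finger_force: 58.8
p [ 0.5121 -0.0082  0.0945] shift [0.0008 0.0002 0.0005]
yyaw -101.46 tilt [-0.      0.0015 -1.    ]
tool z turn 0.035628611022104906
q [-0.77  0.25  0.79  2.   -0.21  0.97 -1.64] F [0.1 4.8 3.3] M [0.87 0.1  0.05] w 0.011491803652022622 7.45
clock: 8.07
position: [0.512, -0.0096, 0.0943]
tcp_rot: [0.995, -0.101, -0.0, 0.0]
force: [-0.9, -0.3, -0.9]
gripper_width: 0.0597
finger_force: 0.0
clock: 8.82
position: [0.5116, -0.0095, 0.2536]
tcp_rot: [0.995, -0.1, -0.0, 0.0]
force: [-1.4, 0.1, 0.3]
gripper_width: 0.0601
finger_force: 0.0
p [ 0.5114 -0.0095  0.2532] shift [0.0027 0.2653 0.0034]
yyaw -101.53 tilt [-1.6e-03 -4.0e-04 -1.0e+00]
tool z turn 25.472578509772546
q [-0.87  0.03  0.83  1.82 -0.02  1.3  -1.8 ] F [ 0.1 -0.3 -1. ] M [0.01 0.01 0.03] w 0.06014575374664007 8.875
```

View pics/w2.png

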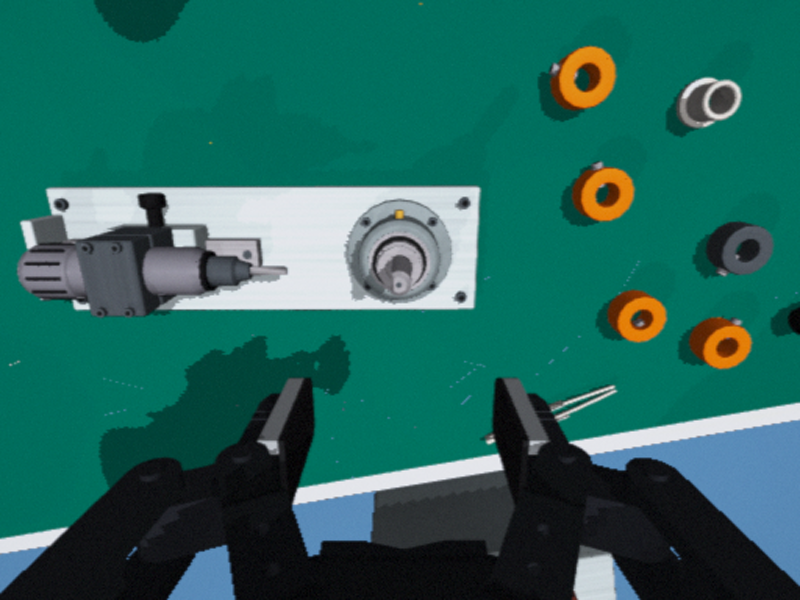

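Here the flat faces the bit. The shaft hole is at (401,283), the bit tip at (286,271), and the dark collar's top ring is centred near (746,250) with its screw toward the lower left at (722,271). I move over to the collar with a -154° turn.

```bash
python3 - <<'E'
from h import *
f=pickle.load(open('w2.pkl','rb')); g=lambda u,v,z: ray(f,u*.64,v*.64,z).round(4)
print("shaft",g(401,283,.108),"bit",g(287,271,.073),"collar",g(746,249,.022),"screw",g(721,271,.011))
E
python3 -m jog '[[[0.0005,0.053,0],[0,0,0]],[[0.0005,0.053,0],[0,0,0]],[[0.0005,0.053,0],[0,0,0]],[[0.0005,0.053,0],[0,0,0]],[[0.0005,0.053,0],[0,0,0]]]' -
python3 -m jog '[[[0,0,0],[0,0,-10.3]],[[0,0,0],[0,0,-10.3]],[[0,0,0],[0,0,-10.3]],[[0,0,0],[0,0,-10.3]],[[0,0,0],[0,0,-10.3]],[[0,0,0],[0,0,-10.3]],[[0,0,0],[0,0,-10.3]],[[0,0,0],[0,0,-10.3]],[[0,0,0],[0,0,-10.3]],[[0,0,0],[0,0,-10.3]],[[0,0,0],[0,0,-10.3]],[[0,0,0],[0,0,-10.3]],[[0,0,0],[0,0,-10.3]],[[0,0,0],[0,0,-10.3]],[[0,0,0],[0,0,-10.3]],[[0,0,0],[0,0,0]]]' -
python3 - <<'E'
from h import *
f=grab_frame("wrist"); pickle.dump(f,open('w3.pkl','wb'))
go((.461,-.270,.25),53); u,v=proj(f,(.461,-.270,.015)).astype(int); print(u,v)
x0,y0=u-64,v-48; print(x0,y0)
cv2.imwrite('pics/w3.png',cv2.resize(f['color'][y0:y0+96,x0:x0+128],(768,576),interpolation=cv2.INTER_CUBIC)[:,:,::-1])
E
```

```text
shaft [ 0.5139 -0.0095  0.108 ] bit [0.5276 0.0664 0.073 ] collar [ 0.463  -0.2717  0.022 ] screw [ 0.4445 -0.2599  0.011 ]
clock: 9.5
position: [0.4605, -0.2709, 0.2534]
tcp_rot: [0.995, -0.1, -0.001, -0.0]
force: [0.8, -0.2, -0.1]
gripper_width: 0.0603
finger_force: 0.0
clock: 11.5
position: [0.461, -0.2696, 0.2532]
tcp_rot: [0.318, 0.948, -0.0, -0.001]
force: [-0.1, 0.8, 0.0]
gripper_width: 0.0598
finger_force: 0.0
p [ 0.461  -0.2696  0.2534] shift [-0.0002 -0.0003  0.0034]
yyaw 52.72 tilt [-1.7e-03  2.0e-04 -1.0e+00]
tool z turn -0.27706110074998946
q [-0.31  0.1   0.82  1.77 -0.08  1.3   1.45] F [-0.8  0.3 -0.8] M [ 0.03  0.   -0.03] w 0.06001754188748379 11.55
258 162
194 114
```

View pics/w3.png

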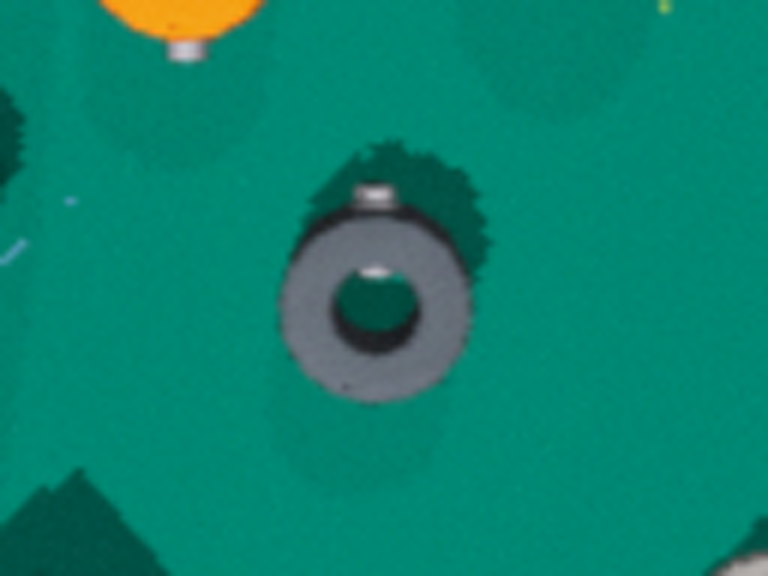

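The ring is centred at crop (375,306) and the screw points straight up at (375,192). So the screw lies along tool +x and the jaws close perpendicular to it.

```bash
python3 - <<'E'
from h import *
f=pickle.load(open('w3.pkl','rb')); c=f['color'].astype(int)
g=lambda u,v,z: ray(f,194+(u+.5)/6-.5,114+(v+.5)/6-.5,z)
C=g(375,304,.022); S=g(375,192,.011); print(C,S,np.linalg.norm((S-C)[:2]),np.degrees(np.arctan2(*(S-C)[1::-1])))
print([np.linalg.norm(g(280,304,.022)-g(470,304,.022))])
go((C[0],C[1],.023))
E
```

```text
[ 0.46019084 -0.27247248  0.022     ] [ 0.44348216 -0.25985631  0.011     ] 0.020936750479578454 142.94475518500957
[np.float64(0.0385507405792017)]
p [ 0.461  -0.2696  0.2534] shift [-0.0014 -0.0026  0.2304]
yyaw 52.72 tilt [-1.7e-03  2.0e-04 -1.0e+00]
q [-0.31  0.1   0.82  1.77 -0.08  1.3   1.45] F [-0.8  0.3 -0.8] M [ 0.03  0.   -0.03] w 0.06001754188748379 11.55
```

```bash
python3 -m jog '[[[-0.0017,-0.002,0.04],[0,0,0]],[[0,0,0.05],[0,0,0]],[[0,0,0.05],[0,0,0]],[[0,0,0.04],[0,0,0]],[[0,0,0.03],[0,0,0]],[[0,0,0.015],[0,0,0]],[[0,0,0.008],[0,0,0]],[[0,0,0],[0,0,0]],[[0,0,0],[0,0,0]]]' -
python3 -c "
from h import *
go((.4612,-.2722,.020),53)"
```

```text
clock: 12.68
position: [0.4623, -0.2727, 0.0223]
tcp_rot: [0.318, 0.948, 0.0, 0.001]
force: [0.6, -0.2, 0.5]
gripper_width: 0.0598
finger_force: 0.0
p [ 0.4623 -0.2727  0.0223] shift [ 0.0011 -0.0003  0.0023]
yyaw 52.94 tilt [ 1.5e-03 -4.0e-04 -1.0e+00]
tool z turn -0.05783947192693972
q [-0.16  0.42  0.72  2.   -0.37  0.85  1.69] F [ 0.6 -0.2  0.5] M [-0.08  0.04  0.02] w 0.05978864809777412 12.675
```

```bash
python3 -m jog '[[[0.001,0,0.002],[0,0,0]],[[0,0,0],[0,0,0]]]' -
python3 -m jog '[[[0,0,0],[0,0,0]],[[0,0,0],[0,0,0]],[[0,0,0],[0,0,0]],[[0,0,0],[0,0,0]],[[0,0,0],[0,0,0]]]' 0
python3 -c "
from h import *
go((.4612,-.2722,.020),53)"
python3 -m jog '[[[0,0,-0.02],[0,0,0]],[[0,0,-0.04],[0,0,0]],[[0,0,-0.05],[0,0,0]],[[0,0,-0.04],[0,0,0]],[[0,0,0],[0,0,0]],[[0,0,0],[0,0,0]]]' -
python3 - <<'E'
from h import *
f=grab_frame("wrist"); pickle.dump(f,open('w4.pkl','wb'))
go((.5135,-.007,.17),-11.5); p,R=tool(); print(proj(f,p))
cv2.imwrite('pics/w4.png',cv2.resize(f['color'][190:384,128:384],(768,582),interpolation=cv2.INTER_CUBIC)[:,:,::-1])
E
```

```text
clock: 12.92
position: [0.4609, -0.2716, 0.0196]
tcp_rot: [0.318, 0.948, 0.0, 0.0]
force: [-0.5, 0.9, -0.3]
gripper_width: 0.0599
finger_force: 0.0
clock: 13.55
position: [0.461, -0.2718, 0.0198]
tcp_rot: [0.318, 0.948, 0.0, 0.0]
force: [-2.5, 0.6, 5.9]
gripper_width: 0.0373
finger_force: 60.3
p [ 0.461  -0.2718  0.0198] shift [-0.0004 -0.0002 -0.0002]
yyaw 52.97 tilt [ 4.e-04  2.e-04 -1.e+00]
tool z turn -0.03455626945287804
q [-0.16  0.42  0.72  2.   -0.37  0.85  1.69] F [-2.5  0.6  5.9] M [0.23 0.32 0.03] w 0.03728917302567148 13.55
clock: 14.3
position: [0.4605, -0.2714, 0.1693]
tcp_rot: [0.318, 0.948, 0.0, -0.0]
force: [0.1, -0.2, -1.7]
gripper_width: 0.0373
finger_force: 60.7
p [ 0.4602 -0.2713  0.1687] shift [ 0.1167  0.2431 -0.0013]
yyaw 52.97 tilt [-1.2e-03  6.0e-04 -1.0e+00]
tool z turn 64.4703332264915
q [-0.29  0.2   0.83  1.88 -0.16  1.13  1.53] F [-0.2 -0.6 -2.5] M [ 0.04  0.03 -0.01] w 0.037670517019460156 14.35
[259.1115132  268.13881363]
```

View pics/w4.png

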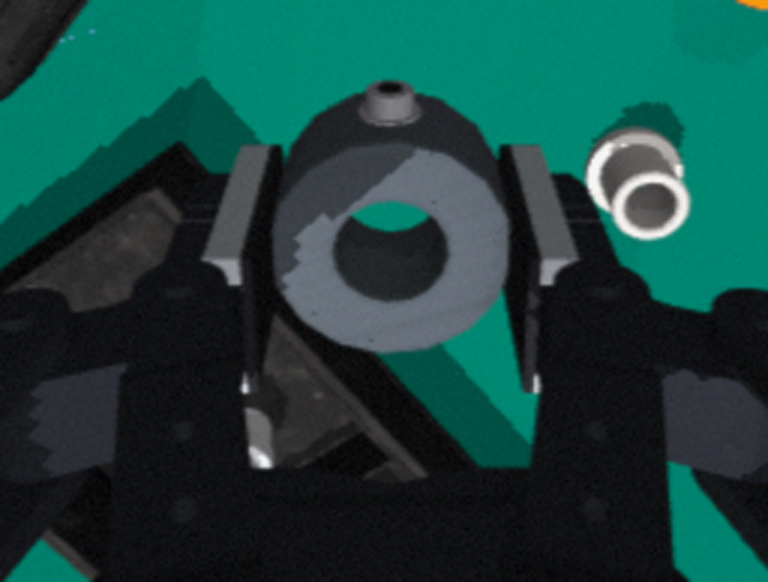

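The collar is held level. The screw is at (390,100), on the jaw centre line, and the bore centre is near (391,250).

```bash
python3 - <<'E'
from h import *
f=pickle.load(open('w4.pkl','rb')); p,R=tool()
for px in((391,250),(392,247)):
    X=ray(f,128+px[0]/3,190+px[1]/3,p[2]+.0022); print("collar in tool",R.inv().apply(X-p).round(4))
S=ray(f,128+390/3,190+88/3,p[2]-.0088); print(R.inv().apply(S-p))
E
```

```text
collar in tool [-0.0015 -0.0004 -0.0022]
collar in tool [-0.0009 -0.0002 -0.0022]
[ 0.02182634 -0.00052046  0.00882823]
```

```bash
python3 -m jog '[[[0.0233,0.0486,0],[0,0,0]],[[0.0233,0.0486,0],[0,0,0]],[[0.0233,0.0486,0],[0,0,0]],[[0.0233,0.0486,0],[0,0,0]],[[0.0233,0.0486,0],[0,0,0]],[[0,0,0],[0,0,9.2]],[[0,0,0],[0,0,9.2]],[[0,0,0],[0,0,9.2]],[[0,0,0],[0,0,9.2]],[[0,0,0],[0,0,9.2]],[[0,0,0],[0,0,9.2]],[[0,0,0],[0,0,9.3]],[[0,0,0],[0,0,0]],[[0,0,0],[0,0,0]]]' -
python3 -c "
from h import *
go((.5137,-.006,.130),-11.5)"
```

```text
clock: 16.1
position: [0.5138, -0.0076, 0.1687]
tcp_rot: [0.773, 0.634, -0.001, -0.0]
force: [0.0, 1.2, -1.7]
gripper_width: 0.0373
finger_force: 60.9
p [ 0.5138 -0.0076  0.1687] shift [ 0.0016 -0.0003  0.0387]
yyaw -11.33 tilt [-1.3e-03 -6.0e-04 -1.0e+00]
tool z turn 0.17344445910224238
q [-0.76  0.13  0.74  1.92 -0.1   1.13 -0.17] F [ 0.   1.2 -1.7] M [ 0.01  0.02 -0.03] w 0.03726787423835043 16.1
```

```bash
python3 -m jog '[[[0.0016,0,0.018],[0,0,0.2]],[[0,0,0.018],[0,0,0]],[[0,0,0],[0,0,0]],[[0,0,0],[0,0,0]]]' -
python3 -c "
from h import *
go((.5137,-.006,.120),-11.5)"
python3 -m jog '[[[0,0,0.003],[0,0,0]],[[0,0,0.003],[0,0,0]],[[0,0,0.002],[0,0,0]],[[0,0,0],[0,0,0]]]' -
python3 -c "
from h import *
go((.5137,-.006,.120),-11.5)"
```

```text
clock: 16.6
position: [0.5145, -0.0062, 0.1332]
tcp_rot: [0.776, 0.631, -0.0, 0.0]
force: [0.7, 0.3, -1.2]
gripper_width: 0.0375
finger_force: 60.8
p [ 0.5145 -0.0062  0.1332] shift [ 0.     -0.0008  0.0132]
yyaw -11.73 tilt [-4.e-04 -5.e-04 -1.e+00]
tool z turn -0.23010472713615115
q [-0.74  0.18  0.74  1.96 -0.14  1.05 -0.15] F [ 0.7  0.3 -1.2] M [ 0.05  0.   -0.  ] w 0.037526974264781784 16.6
clock: 17.1
position: [0.5144, -0.006, 0.1252]
tcp_rot: [0.776, 0.631, -0.0, -0.0]
force: [0.4, -0.2, -2.1]
gripper_width: 0.0381
finger_force: 60.8
p [ 0.5144 -0.006   0.1252] shift [-0.0002 -0.0007  0.0052]
yyaw -11.73 tilt [-1.e-04 -1.e-04 -1.e+00]
tool z turn -0.22801807045300393
q [-0.74  0.19  0.74  1.97 -0.15  1.04 -0.14] F [ 0.4 -0.2 -2.1] M [ 0.    0.03 -0.03] w 0.0381094461688728 17.1
```

```bash
python3 -m jog '[[[0,-0.0007,0.002],[0,0,-0.2]],[[0,0,0.003],[0,0,0]],[[0,0,0.003],[0,0,0]],[[0,0,0.002],[0,0,0]],[[0,0,0],[0,0,0]]]' -
python3 -c "
from h import *
go((.5137,-.006,.100),-11.5)"
python3 -m jog '[[[0,0,0.003],[0,0,0]],[[0,0,0.003],[0,0,0]],[[0,0,0.002],[0,0,0]],[[0,0,0],[0,0,0]]]' -
python3 -c "
from h import *
go((.5137,-.006,.100),-11.5)"
```

```text
clock: 17.73
position: [0.5137, -0.0059, 0.1151]
tcp_rot: [0.775, 0.632, -0.0, -0.0]
force: [-0.0, 0.5, -0.6]
gripper_width: 0.0378
finger_force: 60.8
p [ 0.5137 -0.0059  0.1151] shift [-0.0001  0.      0.0151]
yyaw -11.54 tilt [-4.e-04 -2.e-04 -1.e+00]
tool z turn -0.035602621779048604
q [-0.73  0.2   0.73  1.98 -0.16  1.01 -0.12] F [-0.   0.5 -0.6] M [ 0.03 -0.05  0.01] w 0.03781021015060187 17.725
clock: 18.23
position: [0.5137, -0.0059, 0.1071]
tcp_rot: [0.775, 0.632, -0.0, -0.0]
force: [0.7, -0.7, -2.0]
gripper_width: 0.0372
finger_force: 60.8
p [ 0.5137 -0.0059  0.1071] shift [-0.0001  0.0001  0.0071]
yyaw -11.53 tilt [-4.e-04 -2.e-04 -1.e+00]
tool z turn -0.03309868714886477
q [-0.73  0.22  0.73  1.99 -0.17  1.   -0.12] F [ 0.7 -0.7 -2. ] M [-0.01 -0.01 -0.04] w 0.037204460219479187 18.225
```

```bash
python3 -m jog '[[[0,0,0.004],[0,0,0]],[[0,0,0.004],[0,0,0]],[[0,0,0.004],[0,0,0]],[[0,0,0.004],[0,0,0]],[[0,0,0],[0,0,0]],[[0,0,0],[0,0,0]]]' -
python3 -c "
from h import *
go((.5137,-.006,.082),-11.5)"
python3 -m jog '[[[0,0,0.002],[0,0,0]],[[0,0,0.002],[0,0,0]],[[0,0,0.002],[0,0,0]],[[0,0,0.001],[0,0,0]],[[0,0,0],[0,0,0]],[[0,0,0],[0,0,0]]]' -
python3 -c "
from h import *
go((.5137,-.006,.082),-11.5)"
```

```text
clock: 18.98
position: [0.5139, -0.0059, 0.0914]
tcp_rot: [0.775, 0.632, -0.0, 0.0]
force: [-0.3, -0.3, -2.0]
gripper_width: 0.0376
finger_force: 60.8
p [ 0.5139 -0.0059  0.0914] shift [-0.0001 -0.0001  0.0094]
yyaw -11.54 tilt [ 0.e+00 -1.e-04 -1.e+00]
tool z turn -0.03637061393342833
q [-0.71  0.24  0.72  2.   -0.19  0.97 -0.1 ] F [-0.3 -0.3 -2. ] M [-0.01 -0.06 -0.03] w 0.037628948866420195 18.975
clock: 19.73
position: [0.5139, -0.0058, 0.0845]
tcp_rot: [0.775, 0.632, 0.0, 0.0]
force: [-2.0, 0.4, 5.7]
gripper_width: 0.0375
finger_force: 61.5
p [ 0.5139 -0.0058  0.0845] shift [-0.0002 -0.0002  0.0025]
yyaw -11.53 tilt [ 2.e-04  1.e-04 -1.e+00]
tool z turn -0.0303908494168752
q [-0.71  0.25  0.72  2.01 -0.2   0.95 -0.09] F [-2.   0.4  5.7] M [ 0.12  0.4  -0.04] w 0.03749285154240704 19.725
```

```bash
for i in 1 2 3; do :; done
python3 -m jog '[[[0,0,0.001],[0,0,0]],[[0,0,0.001],[0,0,0]],[[0,0,0.0005],[0,0,0]],[[0,0,0],[0,0,0]],[[0,0,0],[0,0,0]]]' -
python3 -m jog '[[[0,0,0.001],[0,0,0]],[[0,0,0],[0,0,0]],[[0,0,0],[0,0,0]]]' -
```

```text
clock: 20.35
position: [0.5139, -0.0058, 0.0821]
tcp_rot: [0.775, 0.632, 0.0, -0.0]
force: [-3.1, 0.6, 7.2]
gripper_width: 0.0376
finger_force: 61.7
clock: 20.72
position: [0.514, -0.0058, 0.0816]
tcp_rot: [0.775, 0.632, 0.0, -0.0]
force: [-6.5, 0.2, 15.7]
gripper_width: 0.0373
finger_force: 62.9
```

```bash
python3 -m jog '[[[0,0,0.0007],[0,0,0]],[[0,0,0],[0,0,0]],[[0,0,0],[0,0,0]],[[0,0,0],[0,0,0]],[[0,0,0],[0,0,0]],[[0,0,0],[0,0,0]]]' -
python3 - <<'E'
from h import *
go((.5137,-.006,.082),-11.5)
f=grab_frame("wrist"); s=grab_frame("side")
a=cv2.resize(f['color'][190:350,150:363],(532,400),interpolation=cv2.INTER_CUBIC)
u,v=proj(s,(.5137,-.006,.08)).astype(int); b=cv2.resize(s['color'][v-40:v+40,u-27:u+26],(265,400),interpolation=cv2.INTER_CUBIC)
cv2.imwrite('pics/end.png',np.hstack([a,b])[:,:,::-1])
E
```

```text
clock: 21.48
position: [0.514, -0.0058, 0.0815]
tcp_rot: [0.775, 0.632, 0.0, -0.0]
force: [-9.8, 1.2, 25.5]
gripper_width: 0.0372
finger_force: 63.9
p [ 0.514  -0.0058  0.0815] shift [-0.0003 -0.0003 -0.0005]
yyaw -11.54 tilt [-0.      0.0012 -1.    ]
tool z turn -0.03669613657928039
q [-0.71  0.26  0.72  2.01 -0.21  0.95 -0.08] F [-9.8  1.2 25.5] M [ 0.04  2.21 -0.01] w 0.037150190580768266 21.475
```

View pics/end.png

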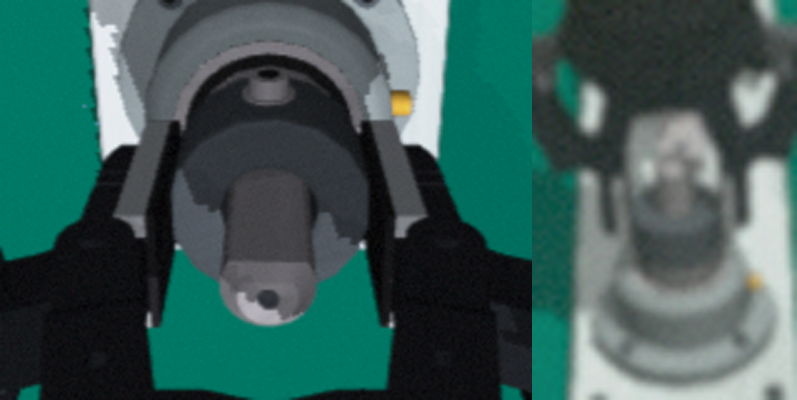

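The collar sits down on the washer. Its screw is at (268,90), over the flat and pointing along the plate toward the bit. The TCP height of 81.5 mm (82 expected) and the force rising steeply from 7 to 25 N both agree with the end stop.

```bash
python3 -c "
from rig import sign_off; print(sign_off())"
```

```text
the job is handed in; nothing more can be done
None
```

The job is handed in: the shaft's flat faces the bit (a grip across it closed to 11.5 mm, against the 12–13 mm expected), and the robot is holding the collar fully down with about 25 N, its set screw square on the flat and facing the bit.

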